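# Hold a canister's bayonet lid at the halfway (purge) mark

### The arm

A 6-joint arm with a two-finger parallel gripper is mounted at the origin on the work surface. World frame = base frame: x ahead of the robot, y to its left, z up, the work surface at z = 0. Lengths are in m, angles in rad, forces in N, time in s.
With the tool pointing down it reaches from about 0.375 to 0.9 m from the base axis. Payload 3.1 kg.
Tool frame: the origin (TCP) lies midway between the tips of the shut fingers; the grasp point (between the pads) lies 19 mm behind it (grip_depth is the distance from the TCP to the grasp point, in m); y points along the fingers, z is the direction in which the jaws open and shut, and the axes are right-handed (so a half turn about y gives the same grasp; the last joint's range is limited). The gripper opens to 85 mm and grips with 20 to 120 N. Pads are 22 mm wide; open, the fingers measure 114 mm over their backs; the gripper's body (76 mm by 85 mm) begins 54 mm behind the grasp point. The pads swing forward as they close: fully open they stand 13 mm farther back than shut.
Start: joints at [-1.319, 0.527, 1.433, -0, 1.181, -0.178], TCP at [0.261, -0.568, 0.231] pointing down, gripper open.
Joint ranges: [-3.08, 3.08], [-0.75, 2.2], [0.22, 2.44], [-1.43, 4.57], [0, 2.65], [-2.85, 2.85]. Speed limits (rad/s): [2.79, 2.79, 3.14, 3.14, 3.14, 3.14].

### API

Orientations are given as a unit quaternion [x, y, z, w].
In Python, from station import sense, snapshot, camera_model, sign_off, grip_depth gives the robot as it stands.
- The arm moves only by the tool play_rows, never from a script. Its argument "deltas" is a list of rows, each a list of 6 numbers: the shift along the tool's x, y, z in m, then the turn, a rotation vector about the tool's x, y, z in rad. A call has 1 to 12 rows; each row is the pose to reach, as a shift and turn from the pose commanded when the call began, along the tool's axes at that moment; what a row does not reach only later rows make up. A row lasts 1/10 s, in which the tool goes at most 50 mm and 8.59 degrees, less where a joint would pass 70% of its speed; a pose out of reach is approached as far as the arm can. A call with a gripper value outside its range is refused whole. "gripper" is the finger opening in m, from 0 to 0.0854, set as the call begins (left out, the last holds). The fingers move at their own pace and stop on an object; "force" is the grip in N (left out, the last holds). Time passes only in rows, so rows that repeat a pose let the fingers close. It gives the time, the measured TCP pose, the force and the opening at its end, in the units of the state.
- sense(): the state, without advancing time (a new reading comes with each control period).
- snapshot(name): name is "side" or "top"; returns the picture (400x640x3 uint8, red, green, blue); there is no depth.
- camera_model(name): a dict with "fx", "fy", "cx", "cy" (pixels), "camera_from_world" (4x4, takes a point from world to camera coordinates). Camera axes: x right, y up, looking along -z (the intrinsics and any distortion apply to the point x, -y, -z); pixel columns grow to the right and rows downward; lengths in m; the calibration is good to about 2 mm. A picture is of the moment at which its call begins. camera_model takes no time and is no camera call.
- sign_off(): hands the job in, once; it reports no verdict.
The state is a dict: "t": time; "q": joint angles; "qd": joint speeds; "tau": joint torques, N m; "tcp_pos": TCP position; "tool_rot": TCP orientation; "force": force on the tool from outside, world axes, zero at the start; "ft_torque": the same for the moment, N m; "finger_gap": opening from 0.0 (shut) to 1.0 (fully open).
Only numpy, scipy, OpenCV 4.12 (cv2) and the standard library are available. Lean on these libraries where they do the work, as an engineer would, in place of code of your own. Each camera call takes 0.05 s, during which the arm holds its last target.

### The job

Close the nut canister for its dry-air purge: take the bayonet lid (the one with a bar grip and two side pins), let it fully down into the canister's mouth with its pins through the two notches, then twist it clockwise (seen from above) to the halfway mark, an eighth of a turn, well short of the latch that clicks near a quarter turn. The lid is sprung and turns back if let go, so finish while still gripping it, at rest at the halfway mark and flush on the rim; do not lock it at any time, and leave the plain lid and the other loose parts where they are.

Things in the scene. Friction and masses are not known exactly. Their poses are not given: they have to be found in the camera images.
- lid_grip (a point): Centre of the bayonet lid's bar grip, where to grasp it: an upright black bar 64 mm along the lid's x, 14 mm thick along y, 42 mm tall (21 mm above and below this point). Under it a round aluminium flange, 88 mm across, 6 mm thick, then the plug. The lid stands on its plug on the table, z up, this point 53 mm up. A half turn about z leaves it the same. About 0.25 kg.
- lid_nose (a point): Centre of the lower end of the lid's plug, 53 mm below the grip's centre, same axes. Steel plug 60 mm across and 26 mm long below the flange; its lowest 7 mm taper to 48 mm across. Two round pins of 8 mm diameter stick out along the lid's +x and -x (in line with the bar), ends 37 mm from the axis, centre line 10 mm above this point.
- canister_mouth (a point): Centre of the mouth of the fixed, upright canister (104 mm across, foot 144 mm), at the top of its rim, 120 mm above the table, z up. A hole 64 mm across in a 10 mm thick rim, with two notches 14 mm wide for the pins on this point's +x and -x sides, reaching 41.5 mm from the axis. Seated, the lid's flange lies on the rim, its grip centre 27 mm above this point, its x along this x either way.
- half_mark (a point): Point on the rim between the two ticks that mark halfway, 48.5 mm from the mouth's axis, 45 degrees (0.785 rad) clockwise of the mouth's +x; there is a like mark opposite. Single ticks stand at the notches. At halfway the lid's bar points at these marks and its pins are caught under the rim with 2 mm of lift. The latch, in a dark block outside the rim, is 80 degrees clockwise of +x.
- shutter (a joint): Turn (rad) of the sprung ring in the canister that the lid's pins push: 0 at rest, growing clockwise. The pins meet it after about 5 degrees, so it reads about 0.1 less than the lid's turn from the notches: about 0.69 at halfway; from 1.15 the latch catches; stop at 1.5. Its spring pushes back with 0.05 N m at 0 and 0.13 N m at halfway and turns the lid back if released.
- plain_lid_mid (a point): Plain push-on lid that does not belong to this job: aluminium disc 76 mm across and 14 mm thick with a round black knob (30 mm across, top at 40 mm); point half-way up. Leave it alone.
- nut0: Large steel hex nut lying flat, 41 mm across flats, 20 mm tall; origin under its centre. Leave it alone.
- nut1: Large steel hex nut lying flat, 41 mm across flats, 20 mm tall; origin under its centre. Leave it alone.
- nut2: Large steel hex nut lying flat, 41 mm across flats, 20 mm tall; origin under its centre. Leave it alone.
- plates: Stack of three dark oval steel plates, about 90 x 36 mm, 18 mm tall; origin under its centre, long axis x. Leave it alone.
- wrench: Steel wrench lying on the table, along its x; origin at the middle of its underside. Leave it alone.
- tape: Cardboard-coloured roll of tape lying flat, 84 mm across, 24 mm tall; origin under its centre. Leave it alone.

How it is judged:
On the way, in this order (a step that is already met when the one before it is completed fails the run):
1. the lid is seated flush in the mouth with its pins through the notches, not yet turned (horizontal distance between lid_grip and canister_mouth below 0.005 m and z of lid_grip in the frame of canister_mouth between 0.024 and 0.03 m and angle between lid_grip's own z axis and vertical below 0.08 rad and angle between the x axis of lid_grip and the x axis of canister_mouth, either way round below 0.25 rad and value of joint shutter below 0.15 rad), for 0.1 s.
2. the lid is turned clockwise to the halfway mark and held by the fingers (horizontal distance between lid_grip and canister_mouth below 0.005 m and z of lid_grip in the frame of canister_mouth between 0.024 and 0.03 m and angle between lid_grip's own z axis and vertical below 0.08 rad and angle between the x axis of lid_grip and the x axis of canister_mouth, either way round between 0.6 and 0.97 rad and value of joint shutter between 0.45 and 0.95 rad and velocity of joint shutter between -0.15 and 0.15 rad/s and contact force between the fingers and lid above 1 N), for 0.3 s.
At the end, for the whole second after the job is handed in: Lid seated (grip point within 5 mm of the mouth axis, 24 to 30 mm above the rim, upright within 0.08 rad), turned clockwise 0.60 to 0.97 rad from the notches, sprung ring at 0.45 to 0.95 rad and at rest (under 0.15 rad/s), fingers gripping the lid with over 1 N (all of step 2); the arm keeps its last pose, push and grip.
It fails at once if the lid is turned to the latch click (value of joint shutter above 1.15 rad).
It fails at once if the plain lid or another loose part is moved by more than 30 mm (distance of any of plain_lid_mid, nut0, nut1, nut2, plates, wrench, tape from where it was at the start of the episode above 0.03 m).
It also fails if it takes over 45 s, if anything falls off the work surface, if the arm or the gripper's body presses on something with over 40 N, if the wrist force passes 120 N, or if a joint passes its speed limit or range.

## Working session

There is one attempt and no reset: what is moved stays moved. The work goes in short steps, Python scripts to look and compute and a tool call to move; the robot and the scene stay as the last step left them, time stands still between calls to the robot, and variables do not carry over. Pictures are saved under pics/ and viewed, and the job is handed in when it is done.

Besides the shell and the picture viewer there is one more tool, called after ">>>" by a JSON object that holds its "fn" and its "kwargs", one argument or row to a line. play_rows: Moves the arm, as the interface text tells. Its arguments: {"type":"object","properties":{"deltas":{"type":"array"},"gripper":{"type":"number"},"force":{"type":"number"}},"required":["deltas"]}

```bash
mkdir -p pics; ls; python3 - <<'E'
from station import *
import cv2,numpy as np
print(sense()); print(grip_depth)
for n in("top","side"):
    im=snapshot(n); cv2.imwrite(f"pics/{n}0.png",im[:,:,::-1]); np.save(f"pics/{n}0.npy",im)
    m=camera_model(n); print(n,m)
E
```

```text
pics
{'t': 0.0, 'q': array([-1.31849950e+00,  5.28510900e-01,  1.43390733e+00, -2.23501561e-05,
        1.18144185e+00, -1.78500452e-01]), 'qd': array([ 3.32579165e-04, -1.35760418e-03,  2.92706169e-04,  6.34772151e-04,
       -9.51017156e-04,  4.33618256e-06]), 'tau': array([ 1.29387554e-04, -4.42344296e+01, -1.78026760e+01, -1.14829727e-04,
        8.34530394e-03,  4.31828738e-06]), 'tcp_pos': array([ 0.26083173, -0.56716371,  0.23030457]), 'tool_rot': array([-0.15117451,  0.6915662 , -0.68996451,  0.15110076]), 'force': array([ 0.06573959, -0.1161824 ,  0.18701799]), 'ft_torque': array([-0.04964879, -0.01386285, -0.03454924]), 'finger_gap': 0.9973064766936837}
0.0187
top {'fx': 388.72673695223733, 'fy': 388.72673695223733, 'cx': 326.5129174644967, 'cy': 200.92267181724134, 'camera_from_world': array([[-0.02593661, -0.99906068, -0.03471384,  0.03494045],
       [ 0.9926268 , -0.0298515 ,  0.11747732, -0.53615686],
       [-0.11840323, -0.03141093,  0.99246865, -1.04870363],
       [ 0.        ,  0.        ,  0.        ,  1.        ]])}
side {'fx': 479.8012796940764, 'fy': 479.8012796940764, 'cx': 313.9618673832105, 'cy': 200.37344597810028, 'camera_from_world': array([[ 0.99133304, -0.13038851,  0.01605117, -0.54102843],
       [ 0.06264718,  0.57658466,  0.8146321 , -0.10346647],
       [-0.11547352, -0.80656616,  0.5797559 , -1.35870079],
       [ 0.        ,  0.        ,  0.        ,  1.        ]])}
```

View pics/top0.png

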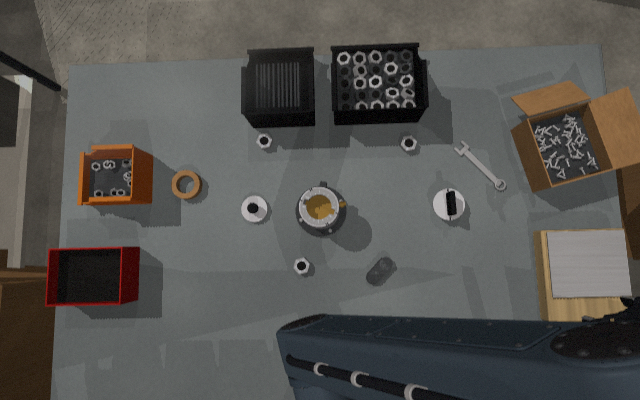

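View pics/side0.png

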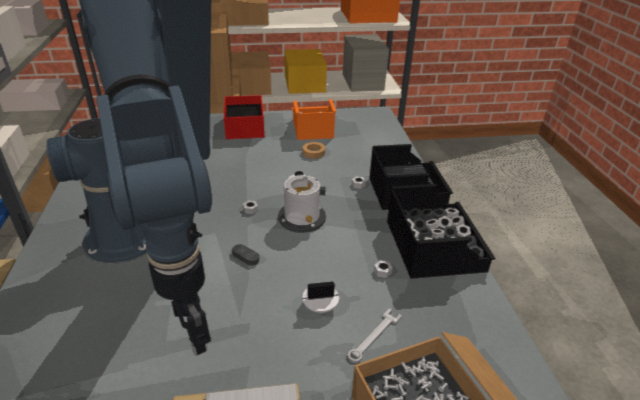

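The top view shows the bayonet lid near (450,205), the canister near (321,208) and the plain lid near (254,209). In the side view the lid is near (320,296) and the canister near (302,195). I'll zoom in on these next.

```bash
python3 - <<'E'
import cv2,numpy as np
t=cv2.imread("pics/top0.png"); s=cv2.imread("pics/side0.png")
def crop(im,x,y,w,h,k): return cv2.resize(im[y:y+h,x:x+w],None,fx=k,fy=k,interpolation=cv2.INTER_CUBIC)
a=crop(t,285,172,70,70,5.5);b=crop(t,415,170,70,70,5.5)
cv2.imwrite("pics/c1.png",np.hstack([a,b]))
a=crop(s,270,165,70,70,5.5);b=crop(s,285,265,70,70,5.5)
cv2.imwrite("pics/c2.png",np.hstack([a,b]))
E
```

```text
(no output)
```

View pics/c1.png

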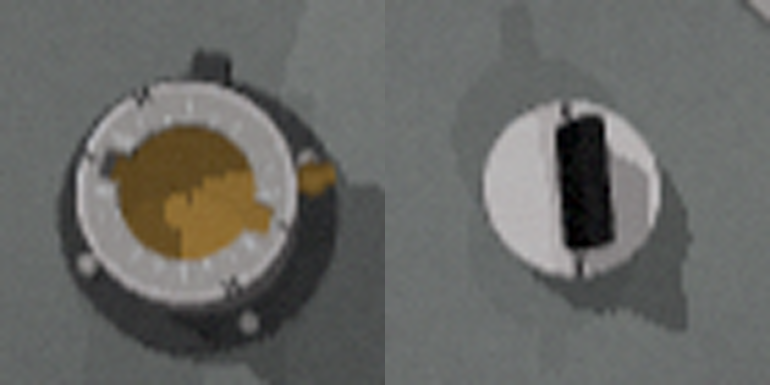

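View pics/c2.png

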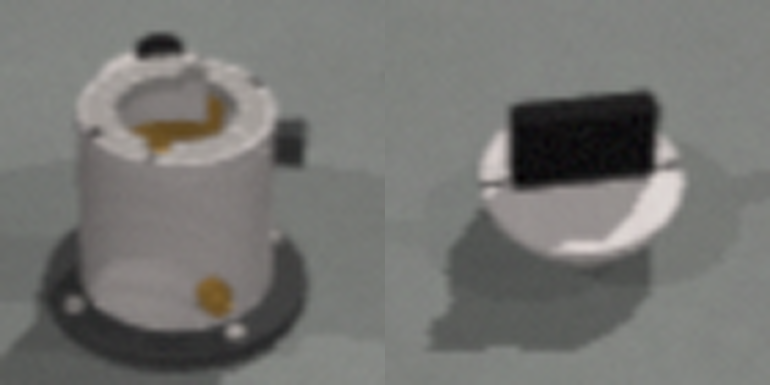

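```bash
cat > h.py <<'E'
import numpy as np,cv2
from station import camera_model
from scipy.optimize import least_squares
def proj(n,P):
    m=camera_model(n);T=m["camera_from_world"];P=np.atleast_2d(P)
    c=P@T[:3,:3].T+T[:3,3]
    return np.c_[m["cx"]+m["fx"]*c[:,0]/-c[:,2], m["cy"]+m["fy"]*-c[:,1]/-c[:,2]]
def back(n,uv,z):
    m=camera_model(n);T=m["camera_from_world"];R=T[:3,:3];o=-R.T@T[:3,3]
    d=R.T@np.array([(uv[0]-m["cx"])/m["fx"],-(uv[1]-m["cy"])/m["fy"],-1.])
    return o+d*(z-o[2])/d[2]
def circ(c,r,z,N=120):
    a=np.linspace(0,2*np.pi,N,endpoint=False);return np.c_[c[0]+r*np.cos(a),c[1]+r*np.sin(a),np.full(N,z)]
def fitcirc(ims,names,c0,r,z,win=3.5):
    c=np.array(c0,float)
    G={n:cv2.GaussianBlur(im.astype(np.float32).mean(2),(0,0),0.6) for n,im in zip(names,ims)}
    for it in range(6):
        obs=[]
        w=win if it<3 else 2
        for n in names:
            p=proj(n,circ(c,r,z)); q=proj(n,circ(c,r+.001,z)); d=q-p; d/=np.linalg.norm(d,axis=1)[:,None]
            s=np.arange(-w,w+.01,.1)
            S=p[:,None]+d[:,None]*s[None,:,None]
            v=cv2.remap(G[n],S[...,0].astype(np.float32),S[...,1].astype(np.float32),cv2.INTER_LINEAR)
            g=-np.gradient(v,axis=1) ; k=g.argmax(1); ok=(g.max(1)>2.0)
            for i in np.where(ok)[0]: obs.append((n,i,s[k[i]],d[i]))
        # residual normal displacement
        def f(x):
            P={n:proj(n,circ(x,r,z)) for n in names}; P0={n:proj(n,circ(c,r,z)) for n in names}
            return [ (P[n][i]-P0[n][i])@d-s for n,i,s,d in obs]
        sol=least_squares(f,c,loss="soft_l1",f_scale=.3); c=sol.x
    return c,len(obs),np.median(np.abs(f(c)))
E
python3 - <<'E'
from h import *
t=np.load("pics/top0.npy");s=np.load("pics/side0.npy")
u=lambda x,y,ox,oy:((x+.5)/5.5-.5+ox,(y+.5)/5.5-.5+oy)
can0=back("top",u(188,193,285,172),.12);lid0=back("top",u(571-385,188,415,170),.032)
print(can0,lid0)
for nm,c0,r,z in(("can",can0,.052,.12),("lid",lid0,.044,.032)):
    for I,N in(((t,),("top",)),((s,),("side",)),((t,s),("top","side"))):
        print(nm,N,fitcirc(I,N,c0[:2],r,z))
ang=lambda a,b:np.degrees(np.arctan2(*(b-a)[[1,0]]))
# lid flange marks
print("lid top",ang(back("top",u(580-385,265,415,170),.032),back("top",u(565-385,108,415,170),.032)))
print("lid side",ang(back("side",u(490-385,184,285,265),.032),back("side",u(672-385,165,285,265),.032)))
print("can half top",ang(back("top",u(232,287,285,172),.12),back("top",u(145,96,285,172),.12)))
print("can notch ticks top",ang(back("top",u(281,226,285,172),.12),back("top",u(92,157,285,172),.12)))
print("can half side",ang(back("side",u(97,132,270,165),.12),back("side",u(258,82,270,165),.12)))
E
```

```text
[0.51226052 0.03726453 0.12      ] [ 0.5189874  -0.31498532  0.032     ]
can ('top',) (array([0.51318814, 0.03807772]), 118, np.float64(0.20000000000000018))
can ('side',) (array([0.51311164, 0.0341515 ]), 59, np.float64(0.30000000000000204))
can ('top', 'side') (array([0.51322291, 0.03783567]), 181, np.float64(0.30000000000000204))
lid ('top',) (array([ 0.51905039, -0.31531618]), 115, np.float64(0.1999999999999984))
lid ('side',) (array([ 0.5178448 , -0.31946721]), 74, np.float64(0.2999999999999985))
lid ('top', 'side') (array([ 0.51917123, -0.31592396]), 187, np.float64(0.3999999999999986))
lid top 1.79816940698628
lid side 1.3393195088406937
can half top 22.990100417477297
can notch ticks top 68.21762366010593
can half side 23.203771931103937
```

```bash
cat >> h.py <<'E'
from scipy.spatial.transform import Rotation as Ro
from station import sense
def st():
    s=sense();R=Ro.from_quat(s["tool_rot"]).as_matrix();return s,np.array(s["tcp_pos"]),R
def yaw(R): return np.degrees(np.arctan2(R[1,2],R[0,2]))
def tgt(yawdeg):  # tool y down, z horizontal at yaw, x=y×z
    a=np.radians(yawdeg);z=np.array([np.cos(a),np.sin(a),0]);y=np.array([0,0,-1.]);return np.c_[np.cross(y,z),y,z]
def delta(p,yawdeg):
    s,P,R=st();return np.r_[R.T@(np.array(p)-P),Ro.from_matrix(R.T@tgt(yawdeg)).as_rotvec()]
E
python3 - <<'E'
from h import *
s,P,R=st();print(np.round(R,3),yaw(R),s["q"])
for y in(91.7,-88.3): print(y,np.round(delta((.519,-.316,.14),y),4))
E
```

```text
[[-0.909 -0.001  0.418]
 [-0.418  0.002 -0.909]
 [-0.    -1.    -0.002]] -65.31865317160148 [-1.31851954e+00  5.28378451e-01  1.43378536e+00 -1.31855309e-05
  1.18141778e+00 -1.78488628e-01]
91.7 [-3.3950e-01  9.0800e-02 -1.2030e-01  1.0000e-04 -2.7405e+00 -2.8000e-03]
-88.3 [-3.395e-01  9.080e-02 -1.203e-01  2.000e-03  4.011e-01  1.000e-04]
```

>>> {"fn": "play_rows", "kwargs": {
  "deltas": [
    [-0.03,0.008,-0.0105,0,0.035,0],
    [-0.06,0.016,-0.021,0,0.07,0],
    [-0.09,0.024,-0.032,0,0.106,0],
    [-0.12,0.032,-0.0425,0,0.142,0],
    [-0.15,0.04,-0.053,0,0.177,0],
    [-0.18,0.048,-0.064,0,0.213,0],
    [-0.21,0.056,-0.0745,0,0.248,0],
    [-0.24,0.064,-0.085,0,0.284,0],
    [-0.27,0.072,-0.0957,0,0.319,0],
    [-0.3,0.08,-0.106,0,0.354,0],
    [-0.325,0.087,-0.115,0,0.385,0],
    [-0.3395,0.091,-0.1203,0.002,0.401,0]
  ],
  "gripper": 0.0854,
  "force": 60
}}

```text
t: 1.3
tcp_pos: [0.5201, -0.3146, 0.1392]
tool_rot: [0.011, -0.707, 0.707, -0.011]
force: [-0.6, 0.9, 0.1]
finger_gap: 0.999
```

```bash
python3 - <<'E'
from h import *
from station import snapshot
s,P,R=st();print(P,yaw(R),s["qd"].round(3),s["t"])
print(np.round(delta((.519,-.316,.04),-88.3),4))
a=snapshot("top");b=snapshot("side")
np.save("pics/top1.npy",a);np.save("pics/side1.npy",b)
cv2.imwrite("pics/t1.png",a[:,:,::-1]);
c=lambda im,x,y:cv2.resize(im[y:y+110,x:x+110,::-1],None,fx=3.6,fy=3.6,interpolation=cv2.INTER_CUBIC)
cv2.imwrite("pics/c3.png",np.hstack([c(a,395,150),c(b,265,230)]))
# canister refit with unobstructed
print(fitcirc((a,),("top",),(.513,.038),.052,.12))
E
```

```text
[ 0.52011961 -0.31458391  0.13915723] -88.24299386055218 [ 0.242  0.084 -0.054 -0.029 -0.054  0.409] 1.3
[ 0.0011  0.0992  0.0014 -0.0003  0.001   0.0007]
(array([0.51289696, 0.03802475]), 120, np.float64(0.1999999999999984))
```

View pics/c3.png

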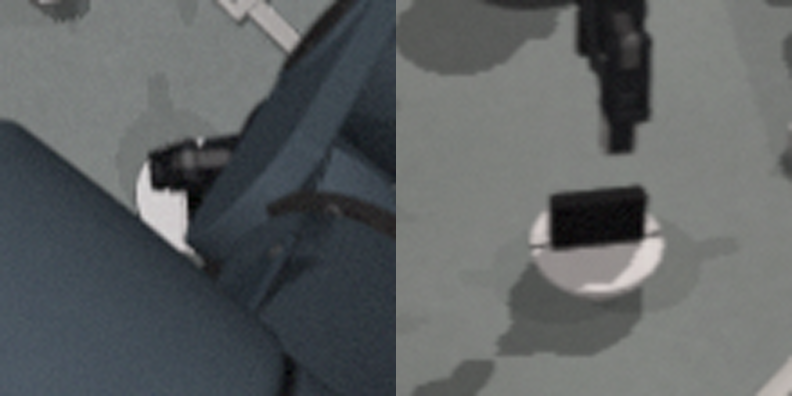

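The fingers are over the bar. In the side panel the tips are at about (620,150) and the bar's centre at about (598,215). I'll compare the projected TCP with the image before going down.

```bash
python3 - <<'E'
from h import *
s,P,R=st();print(P, s["qd"].round(3), np.round(delta((.519,-.316,.04),-88.3),4))
u=lambda p:(p-[265,230]+.5)*3.6-.5+[396,0]
print("tcp",u(proj("side",P)),u(proj("side",P+[0,0,.013])))
a=np.radians(1.7);d=np.array([np.cos(a),np.sin(a),0]);n=np.array([-d[1],d[0],0])
for c in((.519,-.316),(.518,-.317)):
  for z in(.074,.032):
    for sx in(-1,1):
        print(c,z,sx,u(proj("side",np.array([*c,z])+d*.032*sx-n*.007)).round(1))
E
```

```text
[ 0.51990884 -0.31447767  0.13916326] [-0.046 -0.013 -0.002 -0.025  0.005 -0.031] [ 0.0009  0.0992  0.0015 -0.      0.0034  0.0011]
tcp [[601.61635802 115.81244539]] [[602.14739564 100.37382714]]
(0.519, -0.316) 0.074 -1 [[550.9 204.8]]
(0.519, -0.316) 0.074 1 [[648.5 194.4]]
(0.519, -0.316) 0.032 -1 [[550.3 250.2]]
(0.519, -0.316) 0.032 1 [[645.9 239.7]]
(0.518, -0.317) 0.074 -1 [[549.5 206. ]]
(0.518, -0.317) 0.074 1 [[647.2 195.7]]
(0.518, -0.317) 0.032 -1 [[549.  251.5]]
(0.518, -0.317) 0.032 1 [[644.6 241. ]]
```

```bash
python3 - <<'E'
from h import *
from station import snapshot
s,P,R=st()
b=snapshot("side");np.save("pics/side2.npy",b)
k=7;x0,y0=290,210
im=cv2.resize(b[y0:y0+80,x0:x0+80,::-1],None,fx=k,fy=k,interpolation=cv2.INTER_CUBIC)
im=cv2.convertScaleAbs(im,alpha=1.8,beta=15)
def dot(p,c):
    q=(proj("side",p)[0]-[x0,y0]+.5)*k-.5; cv2.circle(im,tuple(int(round(v)) for v in q),3,c,-1)
dot(P,(0,0,255))
for sg in(-1,1):
  for dx in(-.011,.011):
    for yy in(.0427,.057):
      dot(P+R@[dx,-.013,sg*yy],(0,255,0) if sg>0 else (255,0,255))
cv2.imwrite("pics/c4.png",im)
E
```

```text
(no output)
```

View pics/c4.png

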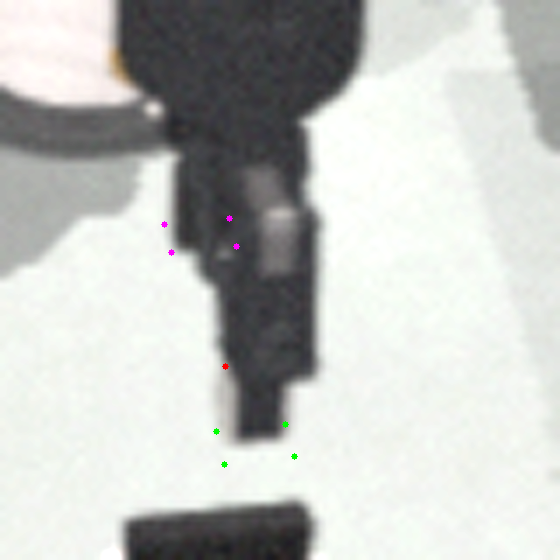

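The projected finger corners match the image: pad columns 217–285, tip row about 438. The alignment is good, so I'll go down.

>>> {"fn": "play_rows", "kwargs": {
  "deltas": [
    [0.001,0.015,0.0015,0,0.001,0],
    [0.001,0.03,0.0015,0,0.001,0],
    [0.001,0.045,0.0015,0,0.001,0],
    [0.001,0.06,0.0015,0,0.001,0],
    [0.001,0.075,0.0015,0,0.001,0],
    [0.001,0.088,0.0015,0,0.001,0],
    [0.001,0.096,0.0015,0,0.001,0],
    [0.001,0.099,0.0015,0,0.001,0],
    [0.001,0.099,0.0015,0,0.001,0],
    [0.001,0.099,0.0015,0,0.001,0]
  ]
}}

```text
t: 2.45
tcp_pos: [0.5187, -0.3187, 0.0417]
tool_rot: [0.01, -0.706, 0.708, -0.011]
force: [0.2, 0.0, -0.3]
finger_gap: 1.0
```

>>> {"fn": "play_rows", "kwargs": {
  "deltas": [
    [0,0,0,0,0,0],
    [0,0,0,0,0,0],
    [0,0,0,0,0,0],
    [0,0,0,0,0,0],
    [0,0,0,0,0,0],
    [0,0,0,0,0,0],
    [0,0,0,0,0,0],
    [0,0,0,0,0,0],
    [0,0,0,0,0,0],
    [0,0,0,0,0,0]
  ],
  "gripper": 0.0,
  "force": 60
}}

```text
t: 3.45
tcp_pos: [0.5183, -0.3183, 0.0414]
tool_rot: [0.01, -0.706, 0.708, -0.01]
force: [0.4, 1.2, 1.7]
finger_gap: 0.155
```

```bash
python3 - <<'E'
from h import *
s,P,R=st();print(s); print(yaw(R),np.round(delta((.519,-.316,.21),-88.3),4))
E
```

```text
{'t': 3.45, 'q': array([-7.33759896e-01,  7.64232676e-01,  1.60730453e+00, -1.40624716e-03,
        7.68833360e-01,  8.09294759e-01]), 'qd': array([ 6.50321197e-04,  7.78218784e-04, -5.89480984e-05,  1.81534895e-04,
        1.27162010e-03,  1.14580151e-03]), 'tau': array([-7.99676590e-01, -4.60788774e+01, -1.10484722e+01, -2.22259895e-01,
       -3.28255920e-01, -8.36961408e-03]), 'tcp_pos': array([ 0.51827384, -0.31826174,  0.04136147]), 'tool_rot': array([ 0.01008328, -0.70648607,  0.70758092, -0.01024659]), 'force': array([0.37366886, 1.17970525, 1.73819219]), 'ft_torque': array([ 0.21289054, -0.00325295,  0.00346854]), 'finger_gap': 0.15520827469814932}
-88.35265384426887 [-0.0008 -0.1686 -0.002  -0.0016 -0.0009 -0.0002]
```

>>> {"fn": "play_rows", "kwargs": {
  "deltas": [
    [0,-0.005,0,0,0,0],
    [0,-0.015,0,0,0,0],
    [0,-0.03,0,0,0,0],
    [0,-0.05,0,0,0,0],
    [0,-0.07,0,0,0,0],
    [0,-0.09,0,0,0,0],
    [0,-0.11,0,0,0,0],
    [0,-0.13,0,0,0,0],
    [0,-0.15,0,0,0,0],
    [0,-0.165,0,0,0,0],
    [0,-0.17,0,0,0,0],
    [0,-0.17,0,0,0,0]
  ]
}}

```text
t: 4.65
tcp_pos: [0.5186, -0.3185, 0.2128]
tool_rot: [0.009, -0.706, 0.708, -0.011]
force: [-0.1, 0.5, -2.4]
finger_gap: 0.154
```

```bash
python3 - <<'E'
from h import *
from station import snapshot
b=snapshot("side");np.save("pics/side3.npy",b);cv2.imwrite("pics/s3.png",b[:,:,::-1])
s,P,R=st();print(P,s["finger_gap"],s["force"],s["ft_torque"],s["t"])
print(yaw(R),np.round(delta((.513,.0375,.215),-21.9),4))
E
```

```text
[ 0.51807972 -0.31803281  0.21166978] 0.1557030789357545 [-0.03894582  0.11382944 -3.8252874 ] [-0.02927959 -0.01469809  0.03855413] 4.7
-88.35031407449631 [-5.2000e-03 -4.1000e-03 -3.5550e-01 -2.4000e-03 -1.1598e+00  7.0000e-04]
```

View pics/s3.png

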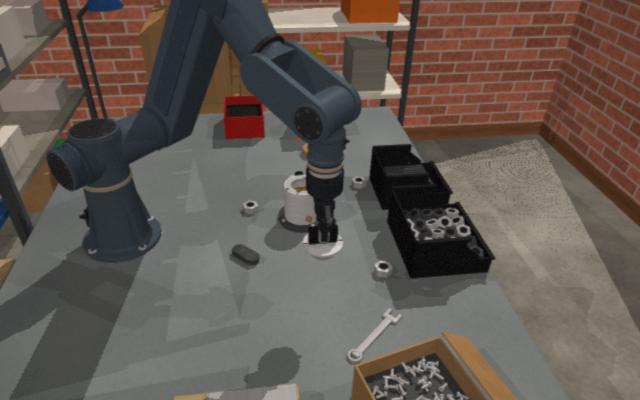

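>>> {"fn": "play_rows", "kwargs": {
  "deltas": [
    [0,-0.001,-0.01,0,-0.04,0],
    [-0.001,-0.001,-0.04,0,-0.14,0],
    [-0.001,-0.002,-0.075,0,-0.26,0],
    [-0.002,-0.002,-0.11,0,-0.38,0],
    [-0.002,-0.003,-0.145,0,-0.5,0],
    [-0.003,-0.003,-0.18,0,-0.62,0],
    [-0.003,-0.004,-0.215,0,-0.74,0],
    [-0.004,-0.004,-0.25,0,-0.86,0],
    [-0.004,-0.004,-0.285,0,-0.97,0],
    [-0.005,-0.004,-0.32,-0.001,-1.07,0],
    [-0.005,-0.004,-0.345,-0.002,-1.14,0],
    [-0.005,-0.004,-0.3555,-0.0024,-1.16,0]
  ]
}}

```text
t: 5.9
tcp_pos: [0.5113, 0.0402, 0.2138]
tool_rot: [-0.398, 0.586, -0.584, 0.397]
force: [-0.6, 0.0, -3.7]
finger_gap: 0.153
```

>>> {"fn": "play_rows", "kwargs": {
  "deltas": [
    [0,0,0,0,0,0],
    [0,0,0,0,0,0],
    [0,0,0,0,0,0]
  ]
}}

```text
t: 6.2
tcp_pos: [0.5132, 0.0362, 0.2145]
tool_rot: [-0.396, 0.586, -0.586, 0.395]
force: [0.4, 0.0, -2.4]
finger_gap: 0.154
```

```bash
python3 - <<'E'
from h import *
from station import snapshot
s,P,R=st();print(P,s["finger_gap"],s["force"],s["ft_torque"],s["t"],s["qd"].round(3))
print(yaw(R),np.round(delta((.513,.0375,.165),-21.9),4),R[2])
a=snapshot("top");b=snapshot("side");np.save("pics/side4.npy",b);np.save("pics/top4.npy",a)
c=lambda im,x,y:cv2.resize(im[y:y+110,x:x+110,::-1],None,fx=3.6,fy=3.6,interpolation=cv2.INTER_CUBIC)
cv2.imwrite("pics/c5.png",np.hstack([c(a,270,150),c(b,250,120)]))
E
```

```text
[0.51320896 0.03621133 0.21448792] 0.15356433749682094 [ 0.43872002  0.0248299  -2.40171143] [ 0.00312107 -0.00670449 -0.02177761] 6.2 [-0.006 -0.001 -0.001  0.002  0.001 -0.   ]
-21.97619752278916 [-0.0012  0.0495 -0.0006  0.0007 -0.0013  0.0008] [ 8.45739721e-04 -9.99999421e-01 -6.65962179e-04]
```

View pics/c5.png

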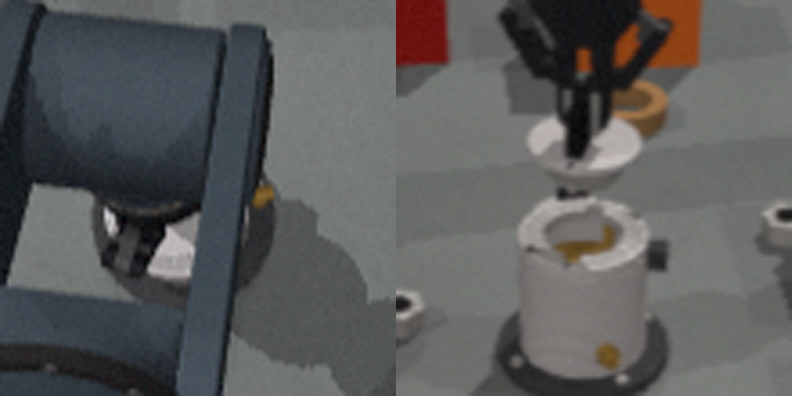

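```bash
python3 - <<'E'
from h import *
t=np.load("pics/top4.npy");s4=np.load("pics/side4.npy");s0=np.load("pics/side0.npy");t0=np.load("pics/top0.npy")
s,P,R=st();z=P[2]+.0117-.021
for w in(2.5,3.5,5): print("lid side",fitcirc((s4,),("side",),P[:2],.044,z,w))
for w in(2.5,3.5): print("can side now",fitcirc((s4,),("side",),(.513,.036),.052,.12,w),"t0",fitcirc((s0,),("side",),(.513,.036),.052,.12,w), fitcirc((t0,),("top",),(.513,.036),.052,.12,w))
k=6;x0,y0=270,140
im=cv2.resize(s4[y0:y0+90,x0:x0+90,::-1],None,fx=k,fy=k,interpolation=cv2.INTER_CUBIC)
def poly(p,c): cv2.polylines(im,[np.int32(np.round(((proj("side",p)-[x0,y0]+.5)*k-.5)*8))],True,c,1,cv2.LINE_AA,3)
poly(circ(P[:2],.044,z),(0,255,0)); poly(circ(P[:2],.044,z-.006),(0,255,0));poly(circ((.513,.0375),.052,.12),(0,0,255));poly(circ((.513,.0375),.032,.12),(0,0,255));poly(circ((.5131,.0342),.052,.12),(255,0,0));poly(circ((.5131,.0342),.032,.12),(255,0,0))
cv2.imwrite("pics/c6.png",im)
E
```

```text
lid side (array([0.51351178, 0.03385926]), 78, np.float64(0.2999999999999985))
lid side (array([0.51323878, 0.03351795]), 77, np.float64(0.20000000000000195))
lid side (array([0.51340468, 0.03366598]), 77, np.float64(0.2999999999999985))
can side now (array([0.51263161, 0.03439794]), 71, np.float64(0.20000000000000195)) t0 (array([0.51294971, 0.03403026]), 61, np.float64(0.2999999999999985)) (array([0.51304306, 0.03805484]), 118, np.float64(0.1999999999999984))
can side now (array([0.51272642, 0.03431893]), 73, np.float64(0.2999999999999985)) t0 (array([0.51299639, 0.03435367]), 60, np.float64(0.30000000000000204)) (array([0.51306265, 0.03809815]), 117, np.float64(0.2999999999999985))
```

View pics/c6.png

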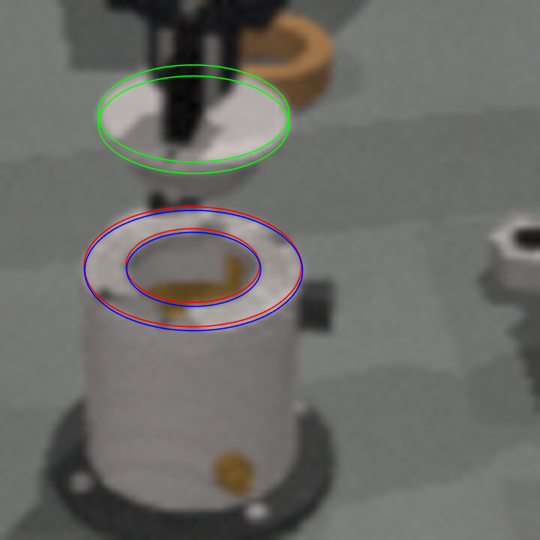

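The side-view lid fit against the known TCP gives a camera bias of about -2.6 mm in y. With that removed, the canister is at about (0.5129, 0.0372). I'll lower in stages and watch the force.

>>> {"fn": "play_rows", "kwargs": {
  "deltas": [
    [-0.0008,0.008,-0.0007,0,0,0],
    [-0.0008,0.018,-0.0007,0,0,0],
    [-0.0008,0.028,-0.0007,0,0,0],
    [-0.0008,0.036,-0.0007,0,0,0],
    [-0.0008,0.041,-0.0007,0,0,0],
    [-0.0008,0.044,-0.0007,0,0,0],
    [-0.0008,0.046,-0.0007,0,0,0],
    [-0.0008,0.046,-0.0007,0,0,0],
    [-0.0008,0.046,-0.0007,0,0,0]
  ]
}}

```text
t: 7.2
tcp_pos: [0.5129, 0.0383, 0.1689]
tool_rot: [0.396, -0.586, 0.586, -0.396]
force: [0.1, -0.5, -2.8]
finger_gap: 0.157
```

```bash
python3 - <<'E'
from h import *
from station import snapshot
s,P,R=st();print(P,s["finger_gap"],s["force"],s["ft_torque"],s["t"],s["qd"].round(3))
print(yaw(R),np.round(delta((.5129,.0372,.153),-21.9),4),R[2])
a=snapshot("top");b=snapshot("side");np.save("pics/side5.npy",b)
c=lambda im,x,y,k,w:cv2.resize(im[y:y+w,x:x+w,::-1],None,fx=k,fy=k,interpolation=cv2.INTER_CUBIC)
cv2.imwrite("pics/c7.png",np.hstack([c(a,290,170,6.5,60),c(b,270,155,6.5,60)]))
E
```

```text
[0.51289728 0.03832608 0.16887989] 0.15681590863716988 [ 0.08099427 -0.47841726 -2.78150213] [0.05912647 0.03393027 0.05651912] 7.2 [ 0.    -0.003 -0.    -0.     0.001  0.001]
-21.87965809251031 [0.001  0.0159 0.0004 0.0001 0.0004 0.0002] [ 2.38978133e-04 -9.99999968e-01 -8.80790706e-05]
```

View pics/c7.png

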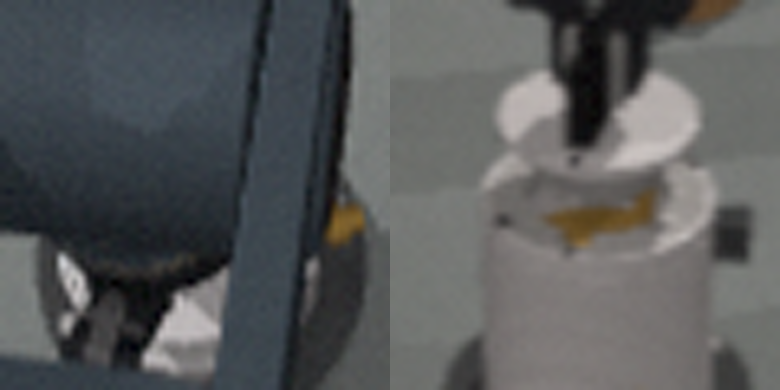

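>>> {"fn": "play_rows", "kwargs": {
  "deltas": [
    [0.0006,0.004,0.0003,0,0,0],
    [0.0006,0.008,0.0003,0,0,0],
    [0.0006,0.012,0.0003,0,0,0],
    [0.0006,0.015,0.0003,0,0,0],
    [0.0006,0.017,0.0003,0,0,0],
    [0.0006,0.019,0.0003,0,0,0],
    [0.0006,0.019,0.0003,0,0,0]
  ]
}}

```text
t: 8.0
tcp_pos: [0.5125, 0.0377, 0.1493]
tool_rot: [-0.396, 0.586, -0.586, 0.396]
force: [0.6, -0.3, -2.2]
finger_gap: 0.155
```

```bash
python3 - <<'E'
from h import *
s,P,R=st();print(P,s["finger_gap"],s["force"],s["ft_torque"],s["t"],s["qd"].round(3),yaw(R))
E
```

```text
[0.51252873 0.03769344 0.14933645] 0.1545541944876874 [ 0.59044728 -0.3004426  -2.24492108] [-0.03830598 -0.02037334  0.00488628] 8.0 [ 0.001 -0.007 -0.004 -0.     0.004  0.   ] -21.888532770793134
```

The pins are below the rim top and there is no contact force. I'll continue down to the seat.

>>> {"fn": "play_rows", "kwargs": {
  "deltas": [
    [0,0.003,0,0,0,0],
    [0,0.006,0,0,0,0],
    [0,0.009,0,0,0,0],
    [0,0.011,0,0,0,0],
    [0,0.013,0,0,0,0],
    [0,0.0145,0,0,0,0],
    [0,0.0145,0,0,0,0],
    [0,0.0145,0,0,0,0]
  ]
}}

```text
t: 8.8
tcp_pos: [0.5126, 0.0377, 0.1355]
tool_rot: [-0.396, 0.586, -0.586, 0.396]
force: [-2.1, -0.2, 0.3]
finger_gap: 0.153
```

```bash
python3 - <<'E'
from h import *
s,P,R=st();print(P,s["finger_gap"],s["force"],s["ft_torque"],s["t"],s["qd"].round(3),yaw(R))
E
```

```text
[0.51260544 0.03769445 0.13546229] 0.1528316370098221 [-2.06392738 -0.19815908  0.27451947] [-0.01673314  0.1845075  -0.0582344 ] 8.8 [-0.001  0.001 -0.002  0.001  0.001  0.001] -21.886032901055348
```

>>> {"fn": "play_rows", "kwargs": {
  "deltas": [
    [0,0.0005,0,0,0,0],
    [0,0.001,0,0,0,0],
    [0,0.001,0,0,0,0],
    [0,0.001,0,0,0,0]
  ]
}}

```text
t: 9.2
tcp_pos: [0.5125, 0.0377, 0.1353]
tool_rot: [0.396, -0.586, 0.586, -0.396]
force: [-4.5, 0.4, 9.4]
finger_gap: 0.155
```

```bash
python3 - <<'E'
from h import *
from station import snapshot
s,P,R=st();print(P,s["finger_gap"],s["force"],s["ft_torque"],s["t"],s["qd"].round(3),yaw(R))
a=snapshot("top");b=snapshot("side");np.save("pics/side6.npy",b)
c=lambda im,x,y,k,w:cv2.resize(im[y:y+w,x:x+w,::-1],None,fx=k,fy=k,interpolation=cv2.INTER_CUBIC)
cv2.imwrite("pics/c8.png",np.hstack([c(a,290,170,6.5,60),c(b,270,155,6.5,60)]))
E
```

```text
[0.5125026  0.03773867 0.1353326 ] 0.15479202738726552 [-4.52813585  0.38302083  9.36287134] [-0.05944755  0.36120073 -0.02838347] 9.2 [ 0.001 -0.     0.     0.001  0.001 -0.   ] -21.86885757915789
```

View pics/c8.png

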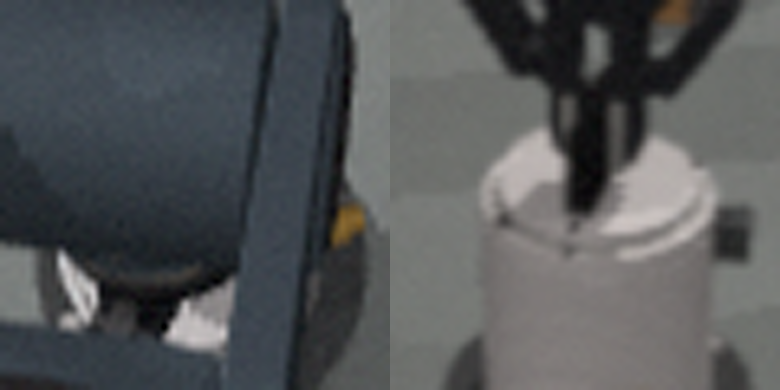

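The lid is seated: TCP height is 0.1353, as predicted, with about 12 N down, and its tick meets the notch tick at (570,245). I'll ease the press slightly and twist clockwise in stages.

>>> {"fn": "play_rows", "kwargs": {
  "deltas": [
    [0,-0.0004,0,0,0,0],
    [0,-0.0004,0,0,0.03,0],
    [0,-0.0004,0,0,0.07,0],
    [0,-0.0004,0,0,0.11,0],
    [0,-0.0004,0,0,0.15,0],
    [0,-0.0004,0,0,0.19,0],
    [0,-0.0004,0,0,0.23,0],
    [0,-0.0004,0,0,0.27,0],
    [0,-0.0004,0,0,0.31,0],
    [0,-0.0004,0,0,0.35,0],
    [0,-0.0004,0,0,0.38,0],
    [0,-0.0004,0,0,0.4,0]
  ]
}}

```text
t: 10.5
tcp_pos: [0.5138, 0.0379, 0.1354]
tool_rot: [0.271, -0.652, 0.653, -0.272]
force: [-0.1, 3.2, 5.1]
finger_gap: 0.152
```

```bash
python3 - <<'E'
from h import *
s,P,R=st();print(P,s["finger_gap"],s["force"],s["ft_torque"],s["t"],s["qd"].round(3),yaw(R))
E
```

```text
[0.51378573 0.03794392 0.13535874] 0.1519903668091316 [-0.054432    3.23856055  5.13337861] [ 0.26217189 -0.01460176  0.41761081] 10.5 [ 0.001 -0.002  0.001 -0.001 -0.002  0.193] -44.80151609470134
```

>>> {"fn": "play_rows", "kwargs": {
  "deltas": [
    [0,0,0,0,0.03,0],
    [0,0,0,0,0.07,0],
    [0,0,0,0,0.11,0],
    [0,0,0,0,0.15,0],
    [0,0,0,0,0.19,0],
    [0,0,0,0,0.23,0],
    [0,0,0,0,0.27,0],
    [0,0,0,0,0.31,0],
    [0,0,0,0,0.345,0],
    [0,0,0,0,0.37,0],
    [0,0,0,0,0.385,0],
    [0,0,0,0,0.385,0]
  ]
}}

```text
t: 11.7
tcp_pos: [0.5141, 0.0374, 0.1353]
tool_rot: [0.141, -0.692, 0.693, -0.143]
force: [0.2, 1.2, 5.4]
finger_gap: 0.154
```

>>> {"fn": "play_rows", "kwargs": {
  "deltas": [
    [0,0,0,0,0,0],
    [0,0,0,0,0,0],
    [0,0,0,0,0,0],
    [0,0,0,0,0,0],
    [0,0,0,0,0,0]
  ]
}}

```text
t: 12.2
tcp_pos: [0.5141, 0.0374, 0.1353]
tool_rot: [0.141, -0.692, 0.693, -0.143]
force: [0.2, 1.6, 4.7]
finger_gap: 0.158
```

```bash
python3 - <<'E'
from h import *
from station import snapshot
s,P,R=st();print(P,s["finger_gap"],s["force"],s["ft_torque"],s["t"],s["qd"].round(3),yaw(R),R[2])
a=snapshot("top");b=snapshot("side");np.save("pics/side7.npy",b)
c=lambda im,x,y,k,w:cv2.resize(im[y:y+w,x:x+w,::-1],None,fx=k,fy=k,interpolation=cv2.INTER_CUBIC)
cv2.imwrite("pics/c9.png",np.hstack([c(a,290,170,6.5,60),c(b,270,155,6.5,60)]))
E
```

```text
[0.51407846 0.03740705 0.13533552] 0.15804333044839805 [0.17771608 1.57549589 4.70851304] [-0.12177809  0.02895707  0.28219999] 12.2 [-0.001  0.002  0.     0.001 -0.001  0.001] -66.8203161993715 [-0.00188395 -0.99999664  0.00177861]
```

View pics/c9.png

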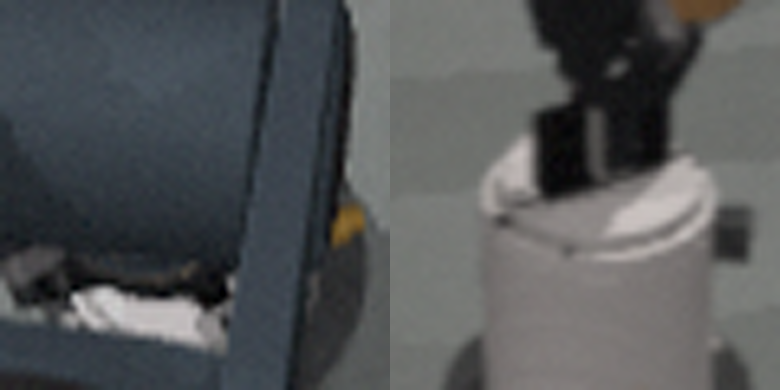

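The bar in the side panel now points at the half-mark tick at (500,218), and the flange is flush. I'll check the bar's angle with an overlay.

```bash
python3 - <<'E'
from h import *
s,P,R=st();b=np.load("pics/side7.npy");k=9;x0,y0=270,150
im=cv2.resize(b[y0:y0+60,x0:x0+60,::-1],None,fx=k,fy=k,interpolation=cv2.INTER_CUBIC);im=cv2.convertScaleAbs(im,alpha=1.5,beta=15)
def line(p,c): cv2.polylines(im,[np.int32(np.round(((proj("side",p)-[x0,y0]+.5)*k-.5)*8))],False,c,1,cv2.LINE_AA,3)
off=np.array([0,-.0026,0])
for ad,c in((13,(255,0,0)),(23,(0,255,0)),(33,(0,0,255))):
    a=np.radians(ad);d=np.array([np.cos(a),np.sin(a),0]);n=np.array([-d[1],d[0],0])
    C=np.array([P[0],P[1],.126])+off
    line(np.array([C-d*.044,C-d*.032,C-d*.032-n*.007,C+d*.032-n*.007,C+d*.032,C+d*.044]),c)
cv2.imwrite("pics/c10.png",im)
E
```

```text
(no output)
```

View pics/c10.png

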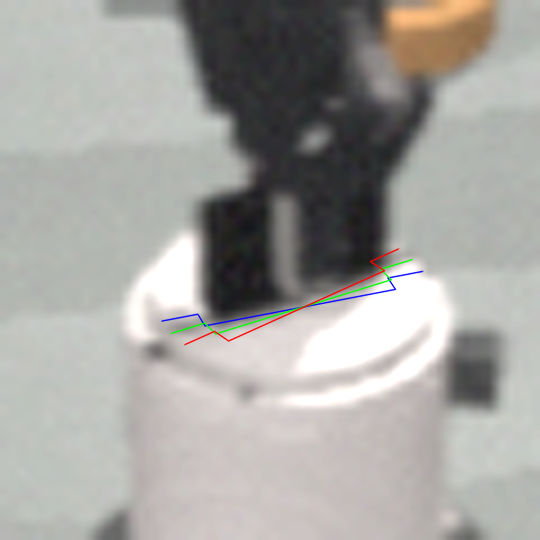

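```bash
python3 - <<'E'
from h import *
s,P,R=st()
for f in("side6","side7"):
    b=np.load(f"pics/{f}.npy")
    for w in(2,3): print(f,"flange",fitcirc((b,),("side",),(.5135,.035),.044,.126,w)[0],"rim",fitcirc((b,),("side",),(.513,.0345),.052,.12,w)[0])
ims=[]
k=9;x0,y0=270,155
for f in("side6","side7"):
    b=np.load(f"pics/{f}.npy")
    im=cv2.resize(b[y0:y0+50,x0+5:x0+49,::-1],None,fx=k,fy=k,interpolation=cv2.INTER_CUBIC)
    for c,r,z,col in(((.513,.0343),.044,.126,(0,255,0)),((.513,.0343),.044,.120,(0,255,0)),((.513,.0343),.052,.12,(0,0,255))):
        cv2.polylines(im,[np.int32(np.round(((proj("side",circ(c,r,z))-[x0+5,y0]+.5)*k-.5)*8))],True,col,1,cv2.LINE_AA,3)
    ims.append(im)
cv2.imwrite("pics/c11.png",np.hstack(ims))
E
```

```text
side6 flange [0.51070339 0.03705741] rim [0.51235849 0.03388708]
side6 flange [0.51077463 0.03661124] rim [0.51205194 0.03346517]
side7 flange [0.50621973 0.0324739 ] rim [0.51206268 0.03296368]
side7 flange [0.50568325 0.03207526] rim [0.51170772 0.03221202]
```

View pics/c11.png

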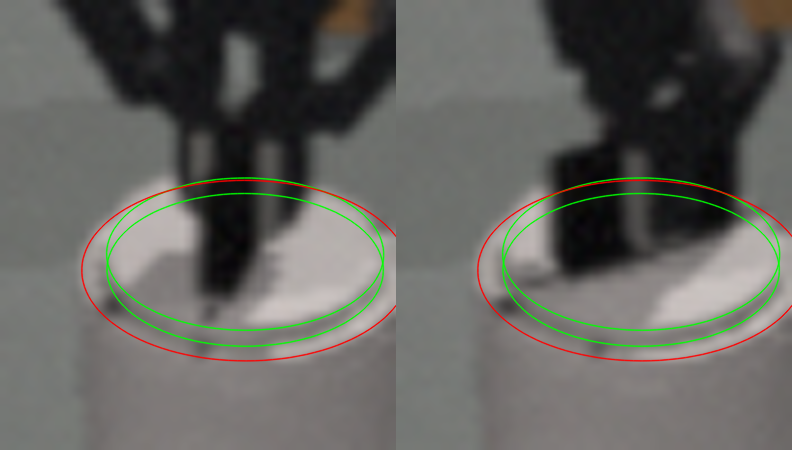

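The flange outline lies on the rim in the overlay, and the bar's angle fits 23° (the half mark). The arm is at rest, so I'm handing in.

```bash
python3 - <<'E'
from station import *
s=sense();print(s["t"],s["tcp_pos"],s["force"],s["finger_gap"],s["qd"].round(3))
print(sign_off())
E
```

```text
12.3 [0.51408702 0.03742244 0.13532115] [0.24604427 1.27731076 5.19716126] 0.15818041067702948 [-0.    -0.002  0.    -0.    -0.001  0.002]
the job is handed in; nothing more can be done
None
```

I gripped the bayonet lid by its bar, lowered it into the canister with its pins through the notches, and twisted it clockwise to the halfway mark. I handed the job in at 12.3 s, still gripping with the grip set at 60 N. No verdict was reported.

**Last checks that agreed:**
- **Turn:** the gripper turned 44.9° from where the lid was seated. The bar's edge in the side picture fits the half-mark angle to within a few degrees.
- **Height:** the tool stayed at 0.1353 m, the height predicted for a flush lid, with a light downward press.
- **At rest:** joint speeds were about zero, and the fingers were stopped on the bar at an opening of about 13.5 mm.

**Checks that disagreed or were weak:**
- **Camera bias:** the side camera read about 3 to 4 mm lower in y than the top camera. I corrected for this using the known gripper position before lowering the lid.
- **Bar overlay:** in the last side picture the bar sat about 1.6 pixels above my overlay, roughly 2.5 mm. I put that down to applying the bias correction there.
- **Flange fit:** the automatic circle fit of the seated flange was unreliable because it is light metal on light metal. I judged flushness from the overlay and the height instead.
- **Not measured:** there was no reading of the sprung ring, so its position is inferred from the turn. I did not check the loose parts after the move, but no path went near them.

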